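Lock the strip cutter with its T-key

ROBOT

A 6-joint arm with a two-finger parallel gripper is mounted at the origin on the work surface. World frame = base frame: x ahead of the robot, y to its left, z up, the work surface at z = 0. Lengths are in m, angles in rad, forces in N, time in s.
With the tool pointing down it reaches from about 0.25 to 0.725 m from the base axis. Payload 4 kg.
Tool frame: the origin (TCP) lies at the very end of the fingers, on their centre line; the grasp point (between the pads) lies 19 mm behind it; z points along the fingers, y is the direction in which the jaws open and shut (so a half turn about z gives the same grasp; the last joint's range is limited). The gripper opens to 85 mm and grips with 20 to 120 N. Pads are 22 mm wide; open, the fingers measure 114 mm over their backs; the gripper's body (76 mm by 85 mm) begins 54 mm behind the grasp point. The pads swing forward as they close: fully open they stand 13 mm farther back than shut.
Start: joints at [-1.328, 0.241, 0.005, 1.335, 0, 1.571], TCP at [0.12, -0.485, 0.231] pointing down, gripper open.
Joint ranges: [-2.72, 2.72], [-1.05, 1.87], [-1.09, 1.28], [-1.99, 2.15], [-1.42, 1.44], [-3.14, 3.14]. Speed limits (rad/s): [2.79, 2.79, 3.14, 3.14, 3.14, 3.14].

INTERFACE

Orientations are given as a unit quaternion [x, y, z, w].
In Python, from workcell import arm, optics gives the robot as it stands.
- The arm moves only by the tool drive_tool, never from a script. Its argument "targets" is a list of rows, each an object of numbers: "jaw": the finger opening in m, from 0 to 0.0854; "dx", "dy", "dz": the shift along the world's x, y, z in m; "roll": the turn about the world's z in degrees. In form: [{"jaw": .., "dx": .., "dy": .., "dz": .., "roll": ..}, ...]. A call has 1 to 10 rows; each row is the pose to reach, as a shift and turn from the pose commanded when the call began; what a row does not reach only later rows make up. A row lasts 1/8 s, in which the tool goes at most 62.5 mm and 10.7 degrees, less where a joint would pass 70% of its speed; a pose out of reach is approached as far as the arm can. A call with a gripper value outside its range is refused whole. The fingers move at their own pace and stop on an object; "force" is the grip in N (left out, the last holds). Time passes only in rows, so rows that repeat a pose let the fingers close. It gives the time, the measured TCP pose, the force and the opening at its end, in the units of the state.
- arm.get_state(): the state, without advancing time (a new reading comes with each control period).
- optics.grab_frame(name): name is "scene" or "top"; returns a dict with "frame" (480x640x3 uint8, blue, green, red), "intrinsics" (3x3 intrinsics, pixels), "R" (3x3) and "t" (3): a world point X has camera coordinates R X + t. Camera axes: x right, y down, z forward; pixel columns grow to the right and rows downward; lengths in m; the calibration is good to about 2 mm. A picture is of the moment at which its call begins. There is no depth.
- arm.sign_off(): hands the job in, once; it reports no verdict.
The state is a dict: "clock": time; "joint_pos": joint angles; "joint_velocities": joint speeds; "effort": joint torques, N m; "tool_pos": TCP position; "eef_rot": TCP orientation; "contact_force": force on the tool from outside, world axes, zero at the start; "torque": the same for the moment, N m; "finger_gap": opening from 0.0 (shut) to 1.0 (fully open).
Only numpy, scipy, OpenCV 4.12 (cv2) and the standard library are available. Lean on these libraries where they do the work, as an engineer would, in place of code of your own. Each camera call takes 0.05 s, during which the arm holds its last target. There are 200 camera calls.

TASK

The lock of the paper-strip cutter lies at the bottom of the round well in the cutter's top, too deep for fingers. Take the T-handled key with the flat blade (the one with the longest crossbar) from the key stand, seat it in the lock with its blade down in the slot and its collar on the rim of the well, turn it clockwise as far as it goes, and leave the key standing there.

Things in the scene. Friction and masses are not known exactly. Their poses are not given: they have to be found in the camera images.
- key_grip (a point): The T-key to use: centre of its crossbar, a black bar 90 mm long (x), 16 wide (y), 16 high (z, up). Grip its middle from above, closing along y. It hangs upright in a grey stand (62 x 290 mm, top 85 mm up) on a flat collar 56 mm across, underside 40 mm below this point; it lifts straight out. 90 mm beside it hang keys with a 52 mm crossbar and with a round knob; places vary. 0.22 kg.
- key_tip (a point): Lower end of the same key, on its axis, 100 mm straight below key_grip; same axes. A flat steel blade 28 mm wide (x, like the crossbar), 8 mm thick (y) and 20 mm high, under a 12 mm round shank. It hangs in a 38 mm hole of the stand. The other keys have a pin and a round socket here.
- lock_mouth (a point): Centre of the well's rim, 115 mm up, on the fixed white cutter (200 x 280 mm, top at 105). The well is 44 mm wide at the mouth, 38 below. 63 mm down is the lock: two lugs 16 mm tall, 20 long, rounded tops, with a slot 14 mm wide between. Axes turn with the lock: x along the slot, z up. Key seated: collar on the rim, crossbar centre 40 mm above this point, bar along the slot (either way round).
- lock (a joint): Angle of the lock in rad, growing clockwise seen from above, from 0 (open) to a hard stop at 1.05 (locked); starts at 0 to 0.2. At 0 the slot lies 29 degrees counterclockwise of the cutter's short (200 mm) sides, seen from above. Turns with about 0.12 N m, stays where left. From mid-slot the key has about 16 degrees (0.28 rad) of play before it drives the lock.
Things that resemble listed ones, but are neither listed nor needed, are in the scene too. Leave any pink or turquoise look-alike of the part that bears key_grip alone.

How it is judged:
On the way, in this order (a step that is already met when the one before it is completed fails the run):
1. the T-key is seated in the lock, before the lock has been turned (horizontal distance between key_grip and lock_mouth below 0.012 m and z of key_grip in the frame of lock_mouth below 0.047 m and angle between key_grip's own z axis and vertical below 0.2 rad and value of joint lock below 0.6 rad), for 0.1 s.
2. the lock is turned home with the key in it (horizontal distance between key_grip and lock_mouth below 0.012 m and z of key_grip in the frame of lock_mouth below 0.047 m and value of joint lock above 0.85 rad), for 0.1 s.
At the end, for the whole second after the job is handed in: The lock is turned to at least 0.85 rad (within 0.2 rad of its stop) and the T-key stands in it, upright within 0.2 rad, its crossbar's centre within 12 mm of the well's axis and no more than 47 mm above the rim (7 mm above fully seated) (all of step 2 and angle between key_grip's own z axis and vertical below 0.2 rad); the robot touches nothing.
It also fails if it takes over 42 s, if anything falls off the work surface, if the arm or the gripper's body presses on something with over 40 N, if the wrist force passes 120 N, or if a joint passes its speed limit or range.

## Working session

There is one attempt and no reset: what is moved stays moved. The work goes in short steps, Python scripts to look and compute and a tool call to move; the robot and the scene stay as the last step left them, time stands still between calls to the robot, and variables do not carry over. Pictures are saved under pics/ and viewed, about 8 in all and at most 12, crops included, and the job is handed in when it is done.

Besides the shell and the picture viewer there is one more tool, called as name(argument=value, ...), one argument or row to a line, values as JSON. drive_tool: Moves the arm, as the interface text tells. Its arguments: {"type":"object","properties":{"targets":{"type":"array","items":{"type":"object","properties":{"jaw":{"type":"number"},"dx":{"type":"number"},"dy":{"type":"number"},"dz":{"type":"number"},"roll":{"type":"number"}}}},"force":{"type":"number"}},"required":["targets"]}

```bash
mkdir -p pics
cat > h.py <<'E'
from workcell import arm, optics
import numpy as np, cv2
def grab(n):
    f=optics.grab_frame(n); return f["frame"],np.array(f["intrinsics"]),np.array(f["R"]),np.array(f["t"])
def ray(K,R,t,px,z):
    d=R.T@np.linalg.solve(K,[px[0],px[1],1]); c=-R.T@t
    return c+d*(z-c[2])/d[2]
def proj(K,R,t,X):
    p=K@(R@np.array(X)+t); return p[:2]/p[2]
E
python3 - <<'E'
from h import *
for n in("scene","top"):
    im,K,R,t=grab(n); cv2.imwrite(f"pics/{n}0.png",im); print(n,K.tolist(),(-R.T@t).round(3),R.round(3).tolist())
s=arm.get_state();print(s)
E
```

```text
scene [[525.29691204258, 0.0, 322.4638055953311], [0.0, 525.29691204258, 248.68066777992502], [0.0, 0.0, 1.0]] [ 1.074 -0.204  1.049] [[0.219, 0.976, -0.008], [0.829, -0.191, -0.525], [-0.514, 0.108, -0.851]]
top [[447.45268341223954, 0.0, 326.61953920137904], [0.0, 447.45268341223954, 242.54575797983506], [0.0, 0.0, 1.0]] [ 0.472 -0.088  0.848] [[0.004, -1.0, 0.031], [-0.998, -0.005, -0.06], [0.06, -0.031, -0.998]]
{'clock': 0.1, 'joint_pos': array([-1.32800010e+00,  2.41352539e-01,  3.86614725e-03,  1.33521922e+00,
       -4.61096427e-06,  1.57077524e+00]), 'joint_velocities': array([-7.56716727e-05, -7.69188588e-04,  3.74187585e-03, -5.52320776e-04,
       -6.07966674e-05, -1.84594161e-03]), 'effort': array([ 1.87892078e-05, -3.73138869e+01,  2.53009915e+01,  1.08868559e-02,
       -9.20782350e-05, -1.23247366e-05]), 'tool_pos': array([ 0.12007045, -0.48478166,  0.2304973 ]), 'eef_rot': array([ 9.92638565e-01,  1.21110563e-01, -1.17885640e-04, -9.47336752e-04]), 'contact_force': array([ 0.15574356, -0.15899723, -0.56974199]), 'torque': array([ 0.0121311 , -0.01455526, -0.02186701]), 'finger_gap': 1.001420290066423}
```

View pics/scene0.png

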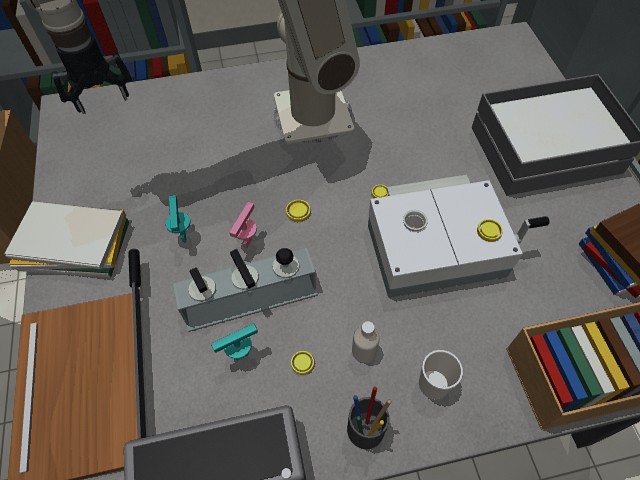

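View pics/top0.png

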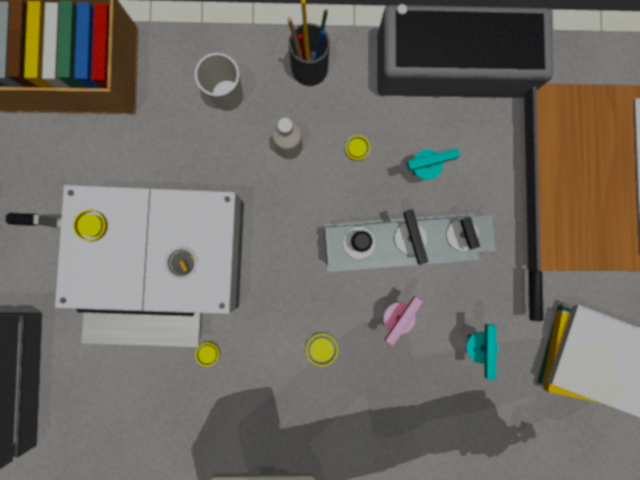

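Candidates: long black bar top(415,237)/scene(244,268); short black bar top(470,233); round knob (361,240); pink (403,321); turquoise (484,350) and (433,163). I choose the long black one at (415,237). The well is at (181,262). A close crop of both follows.

Run:
```python
from h import *
im,K,R,t=grab("top")
a=cv2.resize(im[200:280,370:500],None,fx=6,fy=6,interpolation=cv2.INTER_CUBIC)[:480]
b=cv2.resize(im[232:292,151:211],(480,480),interpolation=cv2.INTER_CUBIC)
cv2.imwrite("pics/c1.png",cv2.resize(np.hstack([a[:,:]*1,b]),None,fx=.63,fy=.63))
cv2.imwrite("pics/c1.png",np.hstack([a[:,60:460],cv2.resize(b,(400,400))if 0 else b[:,40:440]]))
# dark bar
g=im.max(2); m=((g<60)*255).astype(np.uint8); m[:, :385]=0; m[:,500:]=0; m[:195]=0; m[280:]=0
n,l,st,c=cv2.connectedComponentsWithStats(m)
for i in range(1,n):
    if st[i,4]>80:
        r=cv2.minAreaRect(np.argwhere(l==i)[:,::-1].astype(np.float32)); q=cv2.boxPoints(r)
        w=np.array([ray(K,R,t,p,.133) for p in q]); print(st[i],r,ray(K,R,t,r[0],.133).round(4)); print(w.round(4).tolist())
# cutter corner screws & edges
for p in [(64,186),(241,192),(232,312),(57,306)]: print(p,ray(K,R,t,p,.105).round(4))
print("well",ray(K,R,t,(181,262),.115))
ims,K2,R2,t2=grab("scene")
print("scene bar",ray(K2,R2,t2,(243,268),.13),"well",ray(K2,R2,t2,(415,220.5),.115))
```

```text
[404 210  23  54 378] ((414.0357360839844, 236.90264892578125), (53.489295959472656, 10.82320499420166), 74.62374877929688) [ 0.5249 -0.2514  0.133 ]
[[0.5642, -0.2317, 0.133], [0.569, -0.2487, 0.133], [0.4857, -0.271, 0.133], [0.481, -0.254, 0.133]]
[460 218  19  31 318] ((467.9500427246094, 233.35000610351562), (29.725406646728516, 12.965338706970215), 71.56504821777344) [ 0.5311 -0.3393  0.133 ]
[[0.5506, -0.3218, 0.133], [0.5574, -0.342, 0.133], [0.5117, -0.3567, 0.133], [0.505, -0.3365, 0.133]]
(64, 186) [0.6076 0.3215 0.105 ]
(241, 192) [0.6002 0.0316 0.105 ]
(232, 312) [0.4019 0.0433 0.105 ]
(57, 306) [0.4113 0.3252 0.105 ]
well [0.48320383 0.1249982  0.115     ]
scene bar [ 0.52787103 -0.25308474  0.13      ] well [0.48512877 0.12484814 0.115     ]
```

View pics/c1.png

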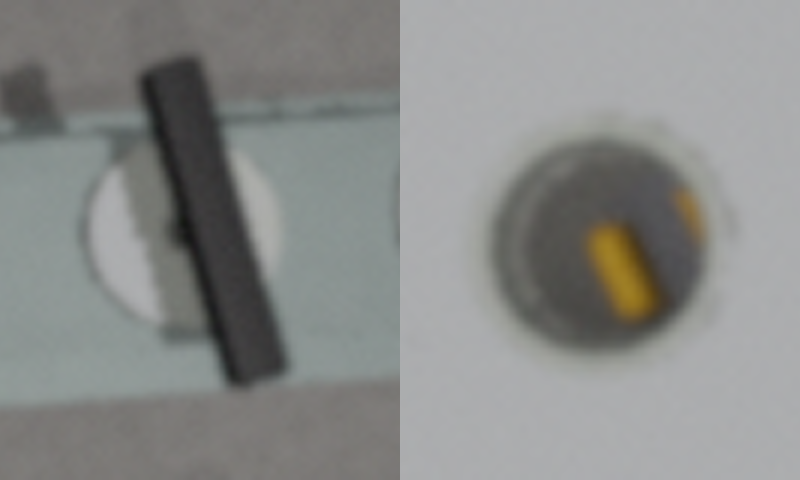

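The crop shows the long black bar (about 87 x 17 mm measured, along +15°), centred near (0.526,-0.252). The well is at (0.484,0.125). Gold lugs lie at about +24°, so the lock is near 0.06 rad.

drive_tool(
  targets=[
    {"jaw":0.06,"dx":0.05,"dy":0.03,"dz":0,"roll":1},
    {"jaw":0.06,"dx":0.1,"dy":0.057,"dz":0,"roll":1},
    {"jaw":0.06,"dx":0.15,"dy":0.086,"dz":0,"roll":1},
    {"jaw":0.06,"dx":0.2,"dy":0.115,"dz":0,"roll":1},
    {"jaw":0.06,"dx":0.25,"dy":0.143,"dz":0,"roll":1},
    {"jaw":0.06,"dx":0.3,"dy":0.172,"dz":0,"roll":1},
    {"jaw":0.06,"dx":0.35,"dy":0.2,"dz":0,"roll":1},
    {"jaw":0.06,"dx":0.39,"dy":0.223,"dz":0,"roll":1},
    {"jaw":0.06,"dx":0.407,"dy":0.233,"dz":0,"roll":1},
    {"jaw":0.06,"dx":0.407,"dy":0.233,"dz":0,"roll":1},
  ],
)

```text
clock: 1.45
tool_pos: [0.5275, -0.2518, 0.2306]
eef_rot: [0.991, 0.131, -0.001, -0.0]
contact_force: [0.3, 0.2, -0.5]
finger_gap: 0.704
```

Run:
```python
from h import *
s=arm.get_state();print(s["joint_pos"].round(3),s["tool_pos"],s["eef_rot"],s["contact_force"],s["finger_gap"],s["clock"])
im,K,R,t=grab("scene"); c=im[150:330,160:340]; cv2.imwrite("pics/s1.png",cv2.resize(c,(600,600)))
```

```text
[-0.445  0.412  0.246  1.405 -0.     2.434] [ 0.52749822 -0.2517614   0.23063712] [ 9.91429137e-01  1.30643811e-01 -6.56800811e-04 -1.73010337e-04] [ 0.32336251  0.24044401 -0.54690603] 0.7043597018205566 1.45
```

View pics/s1.png

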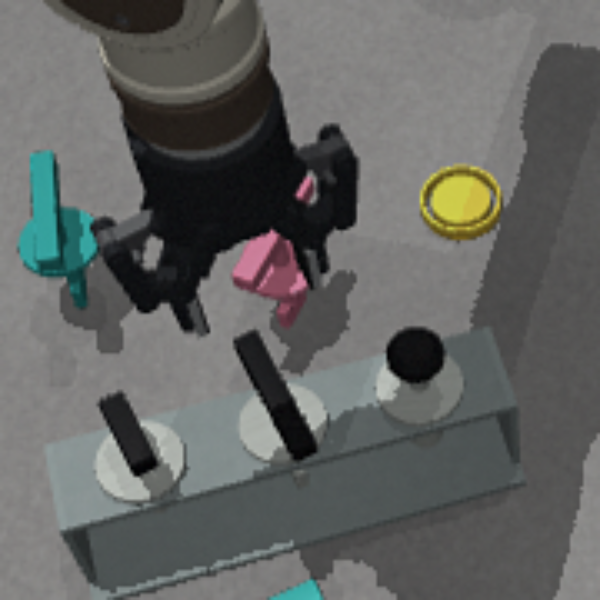

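The gripper hangs above the long key, which is in the middle of the stand. Joint 6 is at 139°, so it would run out of range during the later clockwise turn. I'm using the half-turned grasp instead.

drive_tool(
  targets=[
    {"roll":10},
    {"roll":20},
    {"roll":30},
    {"roll":40},
    {"roll":50},
    {"roll":60},
    {"roll":70},
    {"roll":80},
    {"roll":90},
    {"roll":100},
  ],
)

```text
invalid input
```

drive_tool(
  targets=[
    {"roll":10},
    {"roll":20},
    {"roll":30},
    {"roll":40},
    {"roll":50},
    {"roll":60},
    {"roll":70},
    {"roll":80},
    {"roll":80,"dz":-0.03},
    {"roll":80,"dz":-0.06},
  ],
)

```text
invalid input
```

drive_tool(
  targets=[
    {"dz":-0.03},
    {"dz":-0.055},
    {"dz":-0.064},
    {"dz":-0.064},
    {"dz":-0.064,"jaw":0.0},
    {"dz":-0.064,"jaw":0.0},
    {"dz":-0.064,"jaw":0.0},
    {"dz":-0.064,"jaw":0.0},
    {"dz":-0.064,"jaw":0.0},
    {"dz":-0.064,"jaw":0.0},
  ],
  force=80,
)

```text
invalid input
```

drive_tool(
  targets=[
    {"jaw":0.06,"dx":0,"dy":0,"dz":0,"roll":10},
    {"jaw":0.06,"dx":0,"dy":0,"dz":0,"roll":20},
    {"jaw":0.06,"dx":0,"dy":0,"dz":0,"roll":30},
    {"jaw":0.06,"dx":0,"dy":0,"dz":0,"roll":40},
    {"jaw":0.06,"dx":0,"dy":0,"dz":0,"roll":50},
    {"jaw":0.06,"dx":0,"dy":0,"dz":0,"roll":60},
    {"jaw":0.06,"dx":0,"dy":0,"dz":0,"roll":70},
    {"jaw":0.06,"dx":0,"dy":0,"dz":0,"roll":80},
    {"jaw":0.06,"dx":0,"dy":0,"dz":0,"roll":90},
    {"jaw":0.06,"dx":0,"dy":0,"dz":0,"roll":100},
  ],
)

```text
clock: 2.75
tool_pos: [0.5253, -0.254, 0.2317]
eef_rot: [0.537, 0.844, -0.0, -0.0]
contact_force: [0.0, -0.2, -0.4]
finger_gap: 0.699
```

drive_tool(
  targets=[
    {"jaw":0.06,"dx":0,"dy":0,"dz":0,"roll":10},
    {"jaw":0.06,"dx":0,"dy":0,"dz":0,"roll":20},
    {"jaw":0.06,"dx":0,"dy":0,"dz":0,"roll":30},
    {"jaw":0.06,"dx":0,"dy":0,"dz":0,"roll":40},
    {"jaw":0.06,"dx":0,"dy":0,"dz":0,"roll":50},
    {"jaw":0.06,"dx":0,"dy":0,"dz":0,"roll":60},
    {"jaw":0.06,"dx":0,"dy":0,"dz":0,"roll":70},
    {"jaw":0.06,"dx":0,"dy":0,"dz":0,"roll":80},
    {"jaw":0.06,"dx":0,"dy":0,"dz":-0.03,"roll":80},
    {"jaw":0.06,"dx":0,"dy":0,"dz":-0.06,"roll":80},
  ],
)

```text
clock: 4.0
tool_pos: [0.5257, -0.2542, 0.1715]
eef_rot: [-0.128, 0.992, -0.001, 0.0]
contact_force: [-0.4, -0.4, 0.3]
finger_gap: 0.703
```

drive_tool(
  targets=[
    {"jaw":0.06,"dx":0,"dy":0.002,"dz":-0.03,"roll":0},
    {"jaw":0.06,"dx":0,"dy":0.002,"dz":-0.055,"roll":0},
    {"jaw":0.06,"dx":0,"dy":0.002,"dz":-0.064,"roll":0},
    {"jaw":0.06,"dx":0,"dy":0.002,"dz":-0.064,"roll":0},
    {"jaw":0.0,"dx":0,"dy":0.002,"dz":-0.064,"roll":0},
    {"jaw":0.0,"dx":0,"dy":0.002,"dz":-0.064,"roll":0},
    {"jaw":0.0,"dx":0,"dy":0.002,"dz":-0.064,"roll":0},
    {"jaw":0.0,"dx":0,"dy":0.002,"dz":-0.064,"roll":0},
    {"jaw":0.0,"dx":0,"dy":0.002,"dz":-0.064,"roll":0},
    {"jaw":0.0,"dx":0,"dy":0.002,"dz":-0.064,"roll":0},
  ],
  force=80,
)

```text
clock: 5.25
tool_pos: [0.5282, -0.2509, 0.1087]
eef_rot: [-0.13, 0.992, -0.001, 0.001]
contact_force: [-0.4, -0.3, 6.0]
finger_gap: 0.171
```

drive_tool(
  targets=[
    {"jaw":0.0,"dx":0,"dy":0,"dz":0,"roll":0},
    {"jaw":0.0,"dx":0,"dy":0,"dz":0.01,"roll":0},
    {"jaw":0.0,"dx":0,"dy":0,"dz":0.03,"roll":0},
    {"jaw":0.0,"dx":0,"dy":0,"dz":0.055,"roll":0},
    {"jaw":0.0,"dx":0,"dy":0,"dz":0.08,"roll":0},
    {"jaw":0.0,"dx":0,"dy":0,"dz":0.105,"roll":0},
    {"jaw":0.0,"dx":0,"dy":0,"dz":0.13,"roll":0},
    {"jaw":0.0,"dx":0,"dy":0,"dz":0.15,"roll":0},
    {"jaw":0.0,"dx":0,"dy":0,"dz":0.15,"roll":0},
  ],
)

```text
clock: 6.38
tool_pos: [0.5278, -0.2504, 0.2587]
eef_rot: [-0.13, 0.992, -0.001, 0.001]
contact_force: [-0.1, 0.8, -1.9]
finger_gap: 0.17
```

Run:
```python
from h import *
s=arm.get_state();print(s["joint_pos"].round(3),s["tool_pos"],s["eef_rot"],s["contact_force"],s["finger_gap"],s["clock"])
im,K,R,t=grab("scene"); c=im[130:330,140:340]; 
im2,*_=grab("top"); d=im2[150:350,330:530]
cv2.imwrite("pics/s2.png",cv2.resize(np.hstack([c,d]),(800,400)))
```

```text
[-0.443  0.402  0.302  1.468  0.    -0.704] [ 0.52784889 -0.2503865   0.25873199] [-1.29873036e-01  9.91529804e-01 -5.85005220e-04  1.14046503e-03] [-0.06219793  0.79457152 -1.91323481] 0.1698756786009672 6.375
```

View pics/s2.png

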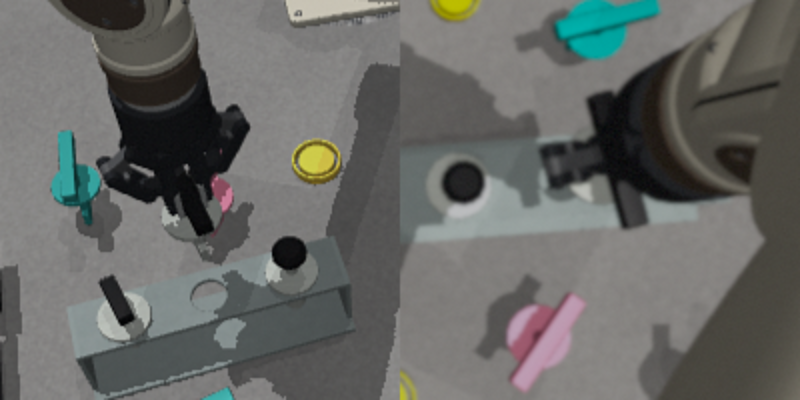

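The key hangs straight in the gripper, its hole in the stand is empty, and the neighbouring keys are undisturbed. Next I move above the well.

drive_tool(
  targets=[
    {"jaw":0.0,"dx":-0.002,"dy":0.02,"dz":0,"roll":1},
    {"jaw":0.0,"dx":-0.006,"dy":0.06,"dz":0,"roll":2},
    {"jaw":0.0,"dx":-0.012,"dy":0.11,"dz":0,"roll":3},
    {"jaw":0.0,"dx":-0.018,"dy":0.16,"dz":0,"roll":4},
    {"jaw":0.0,"dx":-0.024,"dy":0.21,"dz":0,"roll":5},
    {"jaw":0.0,"dx":-0.03,"dy":0.26,"dz":0,"roll":6},
    {"jaw":0.0,"dx":-0.035,"dy":0.31,"dz":0,"roll":7},
    {"jaw":0.0,"dx":-0.039,"dy":0.35,"dz":0,"roll":8},
    {"jaw":0.0,"dx":-0.042,"dy":0.376,"dz":0,"roll":9},
    {"jaw":0.0,"dx":-0.042,"dy":0.376,"dz":0,"roll":9},
  ],
)

```text
clock: 7.72
tool_pos: [0.4835, 0.1279, 0.2563]
eef_rot: [-0.209, 0.978, 0.0, -0.001]
contact_force: [1.1, -1.2, -2.2]
finger_gap: 0.172
```

drive_tool(
  targets=[
    {"jaw":0.0,"dx":0,"dy":0,"dz":0,"roll":0},
    {"jaw":0.0,"dx":0,"dy":0,"dz":0,"roll":0},
  ],
)

```text
clock: 7.98
tool_pos: [0.485, 0.125, 0.2571]
eef_rot: [-0.207, 0.978, -0.0, -0.0]
contact_force: [0.1, 0.2, -0.8]
finger_gap: 0.169
```

Run:
```python
from h import *
s=arm.get_state();p=s["tool_pos"];print(s["joint_pos"].round(3),p,s["eef_rot"],s["contact_force"],s["finger_gap"],s["clock"])
im,K,R,t=grab("scene"); im2,K2,R2,t2=grab("top"); 
pic=im.copy()
a=np.radians(24);u=np.array([np.cos(a),np.sin(a),0])
g=p+[0,0,.016]
cs=[]
for i,(m,k,r,tt) in enumerate(((im,K,R,t),(im2,K2,R2,t2))):
    c=proj(k,r,tt,g).astype(int); x0,y0=max(0,c[0]-65),max(0,c[1]-60)
    q=m[y0:y0+150,x0:x0+130]; print(i,"origin",x0,y0,"grip",proj(k,r,tt,g),"ends",proj(k,r,tt,g+.045*u),proj(k,r,tt,g-.045*u),"tip",proj(k,r,tt,g-[0,0,.1]))
    cs.append(cv2.resize(q,(400,460),interpolation=cv2.INTER_CUBIC))
cv2.imwrite("pics/s3.png",np.hstack(cs))
```

```text
[ 0.252  0.233  0.062  1.401 -0.    -0.164] [0.48495528 0.12497505 0.25705465] [-2.06625600e-01  9.78420029e-01 -7.56692508e-05 -3.19350338e-04] [ 0.1369288   0.24944959 -0.75153866] 0.16902328791486565 7.975
0 origin 361 112 grip [426.81398652 172.93980093] ends [443.26655965 187.87241346] [410.98066293 158.56922897] tip [419.01935733 204.35275235]
1 origin 79 198 grip [144.44186961 258.60481986] ends [130.78745702 226.22849312] [158.18763018 291.19774411] tip [169.60662015 260.19580049]
```

View pics/s3.png

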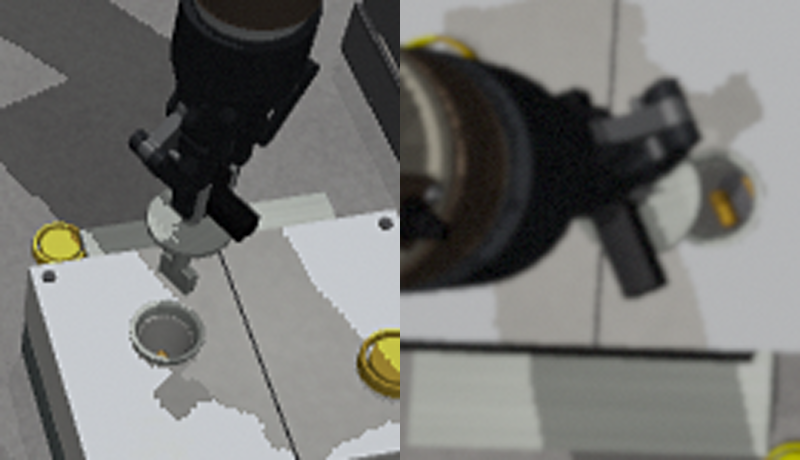

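Both views show the blade over the well. The tip at scene (418.5,204.6) matches the prediction of (419,204.4), and the slot at about 23.5° matches the bar at 23.9°. Descending to just above the lugs.

drive_tool(
  targets=[
    {"jaw":0.0,"dx":0,"dy":0,"dz":-0.02,"roll":0},
    {"jaw":0.0,"dx":0,"dy":0,"dz":-0.04,"roll":0},
    {"jaw":0.0,"dx":0,"dy":0,"dz":-0.055,"roll":0},
    {"jaw":0.0,"dx":0,"dy":0,"dz":-0.065,"roll":0},
    {"jaw":0.0,"dx":0,"dy":0,"dz":-0.075,"roll":0},
    {"jaw":0.0,"dx":0,"dy":0,"dz":-0.085,"roll":0},
    {"jaw":0.0,"dx":0,"dy":0,"dz":-0.095,"roll":0},
    {"jaw":0.0,"dx":0,"dy":0,"dz":-0.095,"roll":0},
  ],
)

```text
clock: 9.07
tool_pos: [0.4845, 0.1255, 0.1614]
eef_rot: [-0.207, 0.978, -0.0, -0.001]
contact_force: [0.8, -0.1, -1.7]
finger_gap: 0.177
```

drive_tool(
  targets=[
    {"jaw":0.0,"dx":0,"dy":0,"dz":-0.005,"roll":0},
    {"jaw":0.0,"dx":0,"dy":0,"dz":-0.01,"roll":0},
    {"jaw":0.0,"dx":0,"dy":0,"dz":-0.014,"roll":0},
    {"jaw":0.0,"dx":0,"dy":0,"dz":-0.014,"roll":0},
  ],
)

```text
clock: 9.57
tool_pos: [0.4849, 0.1256, 0.1479]
eef_rot: [-0.207, 0.978, -0.0, -0.0]
contact_force: [-0.3, 0.1, -1.8]
finger_gap: 0.173
```

drive_tool(
  targets=[
    {"jaw":0.0,"dx":0,"dy":0,"dz":-0.003,"roll":0},
    {"jaw":0.0,"dx":0,"dy":0,"dz":-0.006,"roll":0},
    {"jaw":0.0,"dx":0,"dy":0,"dz":-0.009,"roll":0},
    {"jaw":0.0,"dx":0,"dy":0,"dz":-0.009,"roll":0},
    {"jaw":0.0,"dx":0,"dy":0,"dz":-0.009,"roll":0},
  ],
)

```text
clock: 10.2
tool_pos: [0.4852, 0.1257, 0.1393]
eef_rot: [-0.207, 0.978, -0.0, 0.0]
contact_force: [0.2, 0.2, -1.8]
finger_gap: 0.169
```

drive_tool(
  targets=[
    {"jaw":0.0,"dx":0,"dy":0,"dz":-0.0015,"roll":0},
    {"jaw":0.0,"dx":0,"dy":0,"dz":-0.0025,"roll":0},
    {"jaw":0.0,"dx":0,"dy":0,"dz":-0.0025,"roll":0},
  ],
)

```text
clock: 10.58
tool_pos: [0.4855, 0.1257, 0.1386]
eef_rot: [-0.207, 0.978, 0.0, 0.001]
contact_force: [-4.7, -1.5, 8.9]
finger_gap: 0.168
```

Run:
```python
from h import *
im,K,R,t=grab("scene"); im2,K2,R2,t2=grab("top"); 
cs=[cv2.resize(q,(400,460),interpolation=cv2.INTER_CUBIC) for q in (im[130:280,355:485],im2[190:340,100:230])]
cv2.imwrite("pics/s4.png",np.hstack(cs)); print(arm.get_state()["contact_force"],arm.get_state()["torque"])
```

```text
[-3.59108503 -0.5553489   8.34565652] [-0.19355927  0.73673717  0.04093976]
```

View pics/s4.png

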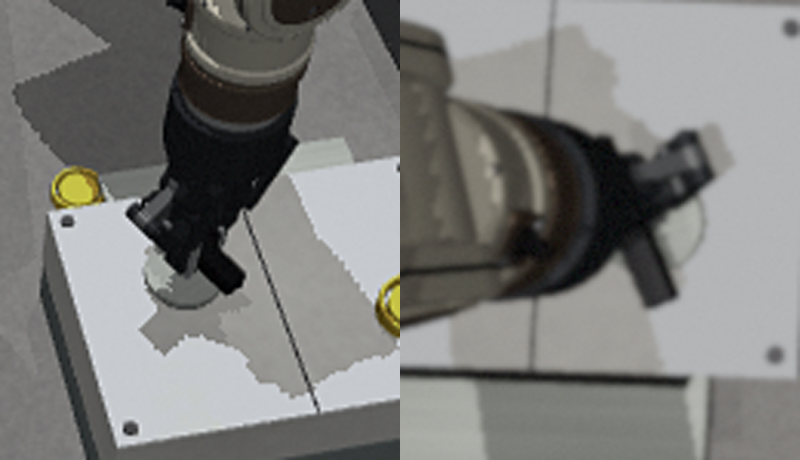

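The collar lies on the rim, contact is 9 N, and TCP z is 0.1386 against an expected 0.1387. Turning clockwise.

drive_tool(
  targets=[
    {"jaw":0.0,"dx":0,"dy":0,"dz":0.001,"roll":-5},
    {"jaw":0.0,"dx":0,"dy":0,"dz":0.001,"roll":-10},
    {"jaw":0.0,"dx":0,"dy":0,"dz":0.001,"roll":-15},
    {"jaw":0.0,"dx":0,"dy":0,"dz":0.001,"roll":-20},
    {"jaw":0.0,"dx":0,"dy":0,"dz":0.001,"roll":-25},
    {"jaw":0.0,"dx":0,"dy":0,"dz":0.001,"roll":-30},
    {"jaw":0.0,"dx":0,"dy":0,"dz":0.001,"roll":-35},
    {"jaw":0.0,"dx":0,"dy":0,"dz":0.001,"roll":-40},
    {"jaw":0.0,"dx":0,"dy":0,"dz":0.001,"roll":-45},
    {"jaw":0.0,"dx":0,"dy":0,"dz":0.001,"roll":-50},
  ],
  force=100,
)

```text
clock: 11.92
tool_pos: [0.4855, 0.1243, 0.1388]
eef_rot: [0.227, 0.974, -0.001, 0.001]
contact_force: [-1.3, -4.3, 6.5]
finger_gap: 0.165
```

```bash
python3 -c "
from h import *
s=arm.get_state();print(s['torque'],s['contact_force'],s['joint_pos'].round(3))"
```

```text
[-1.11269535  0.4302956   0.23044978] [-1.26029135 -4.27569711  6.50192669] [ 0.253  0.303 -0.16   1.107 -0.003  0.711]
```

drive_tool(
  targets=[
    {"jaw":0.0,"dx":0,"dy":0,"dz":0,"roll":-4},
    {"jaw":0.0,"dx":0,"dy":0,"dz":0,"roll":-8},
    {"jaw":0.0,"dx":0,"dy":0,"dz":0,"roll":-12},
    {"jaw":0.0,"dx":0,"dy":0,"dz":0,"roll":-16},
    {"jaw":0.0,"dx":0,"dy":0,"dz":0,"roll":-19},
    {"jaw":0.0,"dx":0,"dy":0,"dz":0,"roll":-19},
  ],
)

```text
clock: 12.68
tool_pos: [0.4847, 0.1235, 0.139]
eef_rot: [0.384, 0.923, -0.002, 0.001]
contact_force: [-2.8, -5.2, 7.8]
finger_gap: 0.166
```

```bash
python3 -c "
from h import *
s=arm.get_state();print(s['torque'],s['contact_force'],s['joint_pos'].round(3))"
```

```text
[-1.49039588  0.83166277  0.20271819] [-2.79864868 -5.15783037  7.77068827] [ 0.252  0.302 -0.161  1.108 -0.005  1.04 ]
```

drive_tool(
  targets=[
    {"jaw":0.0,"dx":0,"dy":0.001,"dz":0,"roll":-2},
    {"jaw":0.0,"dx":0,"dy":0.001,"dz":0,"roll":-4},
    {"jaw":0.0,"dx":0,"dy":0.001,"dz":0,"roll":-6},
    {"jaw":0.0,"dx":0,"dy":0.001,"dz":0,"roll":-6},
  ],
)

```text
clock: 13.18
tool_pos: [0.4843, 0.1238, 0.139]
eef_rot: [0.432, 0.902, -0.003, 0.001]
contact_force: [-4.5, -8.8, 9.4]
finger_gap: 0.168
```

```bash
python3 -c "
from h import *
s=arm.get_state();print(s['torque'],s['contact_force'],s['joint_pos'].round(3),s['eef_rot'])"
```

```text
[-1.96779891  1.0469431   0.2838125 ] [-4.52235119 -8.83627364  9.3946294 ] [ 0.254  0.302 -0.161  1.11  -0.006  1.146] [ 0.43164084  0.90204006 -0.00293018  0.00115204]
```

drive_tool(
  targets=[
    {"jaw":0.0,"dx":0,"dy":-0.001,"dz":0,"roll":-2},
    {"jaw":0.0,"dx":0,"dy":-0.002,"dz":0,"roll":-4},
    {"jaw":0.0,"dx":0,"dy":-0.002,"dz":0,"roll":-5},
    {"jaw":0.0,"dx":0,"dy":-0.002,"dz":0,"roll":-5},
  ],
)

```text
clock: 13.68
tool_pos: [0.4842, 0.123, 0.1389]
eef_rot: [0.469, 0.883, -0.002, 0.0]
contact_force: [-5.5, -4.8, 8.3]
finger_gap: 0.163
```

```bash
python3 -c "
from h import *
s=arm.get_state();print(s['torque'],s['contact_force'],s['joint_pos'].round(3),s['eef_rot'])"
```

```text
[-1.24508537  1.07700437  0.80766167] [-5.46231091 -4.81501486  8.30729459] [ 0.251  0.302 -0.162  1.109 -0.003  1.228] [ 4.69486222e-01  8.82937711e-01 -1.85805498e-03  4.83246214e-04]
```

The torque jumped to 0.81 N m, well above the 0.12 N m needed to turn the lock, so the stop is reached. I'll ease back, open and lift away.

drive_tool(
  targets=[
    {"jaw":0.0,"dx":0,"dy":0,"dz":0.001,"roll":2},
    {"jaw":0.0,"dx":0,"dy":0,"dz":0.001,"roll":4},
    {"jaw":0.05,"dx":0,"dy":0,"dz":0.001,"roll":4},
    {"jaw":0.05,"dx":0,"dy":0,"dz":0.001,"roll":4},
    {"jaw":0.05,"dx":0,"dy":0,"dz":0.001,"roll":4},
    {"jaw":0.05,"dx":0,"dy":0,"dz":0.001,"roll":4},
    {"jaw":0.05,"dx":0,"dy":0,"dz":0.01,"roll":4},
    {"jaw":0.05,"dx":0,"dy":0,"dz":0.03,"roll":4},
    {"jaw":0.05,"dx":0,"dy":0,"dz":0.06,"roll":4},
    {"jaw":0.05,"dx":0,"dy":0,"dz":0.1,"roll":4},
  ],
)

```text
clock: 14.92
tool_pos: [0.4847, 0.1246, 0.2386]
eef_rot: [0.439, 0.898, -0.0, -0.001]
contact_force: [-0.4, 0.8, -0.4]
finger_gap: 0.584
```

drive_tool(
  targets=[
    {"jaw":0.05,"dx":-0.03,"dy":0.03,"dz":0.04,"roll":0},
    {"jaw":0.05,"dx":-0.07,"dy":0.06,"dz":0.06,"roll":0},
    {"jaw":0.05,"dx":-0.1,"dy":0.1,"dz":0.06,"roll":0},
    {"jaw":0.05,"dx":-0.13,"dy":0.13,"dz":0.06,"roll":0},
    {"jaw":0.05,"dx":-0.13,"dy":0.13,"dz":0.06,"roll":0},
    {"jaw":0.05,"dx":-0.13,"dy":0.13,"dz":0.06,"roll":0},
  ],
)

```text
clock: 15.68
tool_pos: [0.3554, 0.2547, 0.2983]
eef_rot: [0.439, 0.899, 0.0, 0.0]
contact_force: [0.0, -0.6, 0.2]
finger_gap: 0.583
```

Run:
```python
from h import *
im,K,R,t=grab("scene"); im2,K2,R2,t2=grab("top"); 
cs=[cv2.resize(q,(400,460),interpolation=cv2.INTER_CUBIC) for q in (im[130:280,355:485],im2[190:340,100:230])]
cv2.imwrite("pics/s5.png",np.hstack(cs)); s=arm.get_state(); print(s["contact_force"],s["clock"])
for a in(-45,-50,-55):
    u=np.array([np.cos(np.radians(a)),np.sin(np.radians(a)),0])*.045
    print(a,[((proj(K2,R2,t2,np.array([.4842,.125,.163])+k*u)-[100,190])*3.077+[400,0]).round() for k in(-1,0,1)],[((proj(K,R,t,np.array([.4842,.125,.163])+k*u)-[355,130])*3.077).round() for k in(-1,0,1)])
```

```text
[ 0.37409451  0.29813027 -0.01482721] 15.775
-45 [array([553., 283.]), array([621., 218.]), array([687., 154.])] [array([224., 192.]), array([194., 237.]), array([164., 283.])]
-50 [array([548., 277.]), array([621., 218.]), array([693., 160.])] [array([229., 194.]), array([194., 237.]), array([158., 281.])]
-55 [array([543., 270.]), array([621., 218.]), array([697., 166.])] [array([234., 197.]), array([194., 237.]), array([154., 277.])]
```

View pics/s5.png

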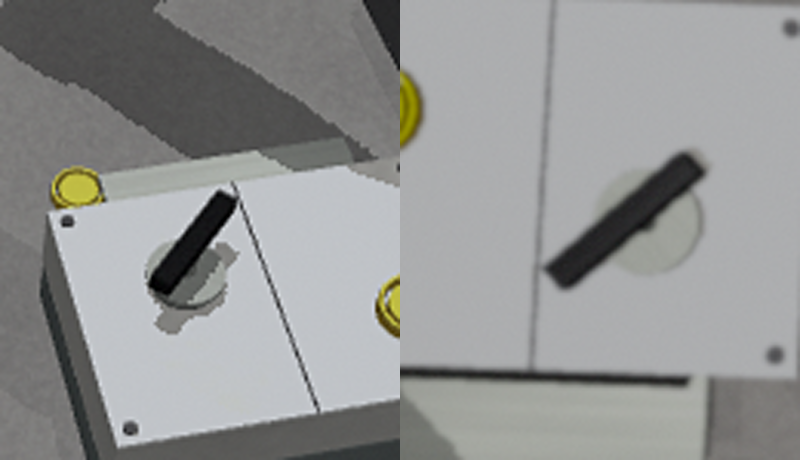

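The key stands upright with its collar on the rim and its bar at about -51°. Its centre at crop (626,219) is about 2 mm from the predicted seated position. The gripper is clear.

```bash
python3 -c "
from h import *
print(arm.sign_off())"
```

```text
the job is handed in; nothing more can be done
None
```

The long-bar T-key is seated in the lock, turned clockwise to its stop and left standing there. I handed the job in at about 15.8 s on the robot's clock. `sign_off` gives no verdict, so the result is judged only from my own checks.

- **Seating:** the blade went into the slot with no contact on the way down. The collar met the rim with about 9 N, at a tool height of 0.1386 m against 0.1387 m expected.
- **Turning:** the turning moment was 0.2–0.3 N m, then rose to 0.81 N m at a bar angle of about -56°, which I took as the hard stop. That is about 7° past the -49° I had calculated. I put this down to give in the grip and error in my angle estimates. I then eased back 4° and let go.
- **Final views:** both cameras show the key upright with its collar on the rim and its bar at about -51°. Its centre is about 2 mm from the predicted position, and the gripper is clear with no contact force. With 16° of play, that bar angle puts the lock at its stop of about 1.05 rad. This is worked out from the pictures and torque, because the lock angle cannot be read directly.

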